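# Rinse a tumbler at the games-room bar

### The job

Rinse the green tumbler: twist the orange knob on the rinse timer clockwise to its stop and let it go so that it springs back, then press the upside-down green tumbler squarely onto the middle of the rinser's round sprung plate until the plate is fully down and keep it down for a second. Then set the tumbler down gently on the dark drying mat, still upside down, with its whole rim on the mat. Leave the other things on the bar where they are.

Things in the scene. Friction and masses are not known exactly. Their poses are not given: they have to be found in the camera images.
- knob (a joint): Turn of the orange timer knob, rad: 0 at rest, grows as it is turned clockwise (seen by someone facing the knob), hard stop at 1.05 (60 degrees). A spring drives it back to 0 when let go; about 0.2 N m at the stop.
- knob_grip (a point): Grip point on the turning axis of the knob: an orange bar 62 mm long, 16 thick, 32 tall on a black disc (62 diameter, 12 thick). It lies 34 mm out from the panel, 10 mm below the bar's outer face. z: out of the panel along the axis, 35 degrees from vertical, to the robot's right; x along the bar (at rest uphill, at the white pointer mark); y across it. The frame turns with the knob.
- console: Rinse timer: a dark box head 150 x 130 x 45 mm tilted 35 degrees to face the robot's right (-y) side, on a pedestal, fixed to the bar, 136 mm tall at its back edge. Origin: middle of its footprint (150 x 130 mm) on the bar top; its -x axis points to the front, z up. The knob is in the middle of the tilted panel; white dots lead clockwise to a red dot at its stop.
- plate (a joint): How far the rinser's sprung plate is pressed down, m: 0 up, 0.014 fully down; it takes about 12 N in all on the plate to hold it fully down.
- plate_top (a point): Centre of the top face of the white round plate (84 mm diameter, 45 mm above the bar when up) in the middle of the round steel rinser; it moves down with the plate. A thin brass nozzle 8 mm high stands at its centre, inside the tumbler's mouth.
- rinser: Round steel glass rinser, 150 mm diameter, 30 mm high, fixed to the bar; origin at the centre of its underside, z up.
- green_tumbler: Green glass tumbler, straight-walled, 62 mm outside diameter, 120 mm tall, wall 4 mm, about 0.28 kg, standing upside down (mouth down, closed end up). Origin: centre of the rim (mouth), which is at the bottom; z points from mouth to closed end, so up.
- mat: Dark ribbed drying mat, 150 x 150 mm, 8 mm thick, fixed to the bar; origin at the centre of its underside, x and y along its edges.
- amber_tumbler: Amber glass tumbler of the same shape and size, also upside down; same origin. To be left alone.
- bottle: Amber bottle, 66 mm diameter, 210 mm tall; origin at the centre of its underside. To be left alone.
- can: Blue drinks can, 66 mm diameter, 115 mm tall; origin at the centre of its underside. To be left alone.
- mug: Blue mug, 82 mm diameter, 90 mm tall, handle at its +y; origin at the centre of its underside. To be left alone.
- remote: Black remote control, 160 x 45 x 18 mm, lying flat along its x; origin at the centre of its underside. To be left alone.
Mind the look-alikes: they are no part of the job. Of the things shaped like the green_tumbler, the green one is meant.

How it is judged:
On the way, in this order (a step that is already met when the one before it is completed fails the run):
1. the knob is turned clockwise to its stop (value of joint knob above 0.97 rad), for 0.1 s.
2. the knob is let go and has sprung back (value of joint knob below 0.08 rad and contact force between the fingers and console below 0.5 N), for 0.1 s.
3. the green tumbler, upside down and centred within 15 mm, presses the plate fully down and keeps it there (value of joint plate above 0.012 m and horizontal distance between green_tumbler and plate_top below 0.015 m and angle between green_tumbler's own z axis and vertical below 0.1 rad and contact force between green_tumbler and rinser above 3 N), for 0.6 s.
At the end, for the whole second after the job is handed in: The green tumbler stands upside down at rest, whole rim on the mat (centre within 47 mm of the mat's centre along both its edges, tilt under 0.08 rad); plate up (under 2 mm), knob back (under 0.08 rad), all other loose things within 25 mm of where they stood (x of green_tumbler in the frame of mat between -0.047 and 0.047 m and y of green_tumbler in the frame of mat between -0.047 and 0.047 m and z of green_tumbler in the frame of mat between 0.005 and 0.012 m and angle between green_tumbler's own z axis and vertical below 0.08 rad and linear speed of green_tumbler below 0.02 m/s and value of joint plate below 0.002 m and value of joint knob below 0.08 rad and distance of each of amber_tumbler, bottle, can, mug, remote from where it was at the start of the episode below 0.025 m); the robot touches nothing.
It fails at once if another thing on the bar is shifted by more than 25 mm or tipped (distance of any of amber_tumbler, bottle, can, mug, remote from where it was at the start of the episode above 0.025 m or angle between any of amber_tumbler, bottle, can, mug, remote's own z axis and vertical above 0.3 rad).
It fails at once if the green tumbler is dropped (moves faster than 0.5 m/s with no finger on it) or tips over ((linear speed of green_tumbler above 0.5 m/s and contact force between the fingers and green_tumbler below 0.1 N) or angle between green_tumbler's own z axis and vertical above 0.6 rad).
It also fails if it takes over 72 s, if anything falls off the work surface, if the arm or the gripper's body presses on something with over 40 N, if the wrist force passes 120 N, or if a joint passes its speed limit or range.

### The arm

A 6-joint arm with a two-finger parallel gripper is mounted at the origin on the work surface. World frame = base frame: x ahead of the robot, y to its left, z up, the work surface at z = 0. Lengths are in m, angles in rad, forces in N, time in s.
With the tool pointing down it reaches from about 0.35 to 0.85 m from the base axis. Payload 8.1 kg.
Tool frame: the origin (TCP) lies on the centre line of the jaws, within the pads' length; the fingertips stand 17 mm ahead of it and the grasp point (between the pads) lies 2 mm behind it; z points along the fingers, y is the line along which they close (so a half turn about z gives the same grasp; the last joint's range is limited). The gripper opens to 93 mm and grips with 3 to 60 N. Pads are 15 mm wide; open, the fingers measure 128 mm over their backs; the gripper's body (75 mm by 188 mm) begins 65 mm behind the grasp point.
Start: joints at [1.126, 0.13, 1.488, -0, 1.523, -0.085], TCP at [0.211, 0.562, 0.236] pointing down, gripper open.
Joint ranges: [-2.96, 2.96], [-0.89, 2.26], [0.02, 2.5], [-1.34, 4.48], [0, 2.73], [-2.66, 2.66]. Speed limits (rad/s): [2.39, 2.39, 2.79, 3.14, 3.14, 3.14].

### API

Orientations are given as a rotation vector (axis times angle).
In Python, from plant import telemetry, viewer, order gives the robot as it stands.
- The arm moves only by the tool send_rows, never from a script. Its argument "plan" is a list that holds one entry, the list of rows, each a list of 5 numbers: the closure, from -1 (fully open) to 1 (shut), then the shift along the world's x, y, z normalised to -1 to 1, where 1 is 0.2 m, then the turn about the world's z normalised to -1 to 1, where 1 is 60 degrees. A call has 1 to 20 rows; each row is the pose to reach, as a shift and turn from the pose commanded when the call began; what a row does not reach only later rows make up. A row lasts 1/12 s, in which the tool goes at most 41.7 mm and 7.16 degrees, less where a joint would pass 70% of its speed; a pose out of reach is approached as far as the arm can. A call with a number of a shift or a turn outside -1 to 1 is refused whole. A call with a gripper value outside its range is refused whole. The fingers move at their own pace and stop on an object; "force" is the grip in N (left out, the last holds). Time passes only in rows, so rows that repeat a pose let the fingers close. It gives the time, the measured TCP pose, the force, the opening and the grip force at its end, in the units of the state.
- telemetry.read_state(): the state, without advancing time (a new reading comes with each control period).
- viewer.read_camera(name): name is "scene" or "top"; returns (picture, depth): 384x512x3 uint8, blue, green, red; 384x512 float32, m along the optical axis (not along the pixel's ray), 0 where there is no reading.
- viewer.calibration(name): a dict with "camera_matrix" (3x3 intrinsics, pixels), "extrinsics" (4x4, takes a point from camera to world coordinates). Camera axes: x right, y up, looking along -z (the intrinsics and any distortion apply to the point x, -y, -z); pixel columns grow to the right and rows downward; lengths in m; the calibration is good to about 2 mm. A picture is of the moment at which its call begins. calibration takes no time and is no camera call.
- order.close_job(): hands the job in; it is judged then, once.
The state is a dict: "t": time; "q": joint angles; "dq": joint speeds; "joint_torque": joint torques, N m; "tool_pos": TCP position; "orientation": TCP orientation; "force": force on the tool from outside, world axes, zero at the start; "wrist_torque": the same for the moment, N m; "opening": finger opening in m; "gripper_force": force on a finger pad.
Only numpy, scipy, OpenCV 4.12 (cv2) and the standard library are available. Lean on these libraries where they do the work, as an engineer would, in place of code of your own. Each camera call takes 0.05 s, during which the arm holds its last target. There are 200 camera calls.

## Working session

There is one attempt and no reset: what is moved stays moved. The work goes in short steps, Python scripts to look and compute and a tool call to move; the robot and the scene stay as the last step left them, time stands still between calls to the robot, and variables do not carry over. Pictures are saved under pics/ and viewed, at most 10 in all, crops included, and the job is handed in when it is done.

Besides the shell and the picture viewer there is one more tool, called after ">>>" by a JSON object that holds its "fn" and its "kwargs". send_rows: Moves the arm, as the interface text tells. Scaled input: -1 to 1 covers 0.2 m each way for a shift and 60 degrees each way for a turn. Its arguments: {"type":"object","properties":{"plan":{"type":"array"},"force":{"type":"number"}},"required":["plan"]}

```bash
mkdir -p pics; cat > h.py <<'E'
import numpy as np,cv2
from plant import telemetry,viewer,order
def snap(n,f):
    p,d=viewer.read_camera(n); cv2.imwrite(f'pics/{f}.png',p); np.save(f'pics/{f}.npy',d); return p,d
def cloud(n,d):
    c=viewer.calibration(n);K=np.array(c['camera_matrix']);E=np.array(c['extrinsics'])
    v,u=np.mgrid[:384,:512]
    P=np.stack([(u-K[0,2])/K[0,0]*d,-(v-K[1,2])/K[1,1]*d,-d],-1)
    return P@E[:3,:3].T+E[:3,3]
E
python3 - <<'E'
from h import *
a,_=snap('scene','s0');b,_=snap('top','t0')
for n in('scene','top'):
    c=viewer.calibration(n);print({k:np.round(v,3).tolist() for k,v in c.items()})
print(telemetry.read_state())
E
```

```text
{'camera_matrix': [[359.159, 0.0, 252.941], [0.0, 359.159, 197.291], [0.0, 0.0, 1.0]], 'extrinsics': [[-0.595, -0.511, 0.621, 1.172], [0.804, -0.376, 0.461, 0.488], [-0.002, 0.773, 0.634, 0.739], [0.0, 0.0, 0.0, 1.0]]}
{'camera_matrix': [[497.944, 0.0, 264.148], [0.0, 497.944, 185.659], [0.0, 0.0, 1.0]], 'extrinsics': [[-0.013, 0.988, -0.154, 0.329], [-1.0, -0.013, -0.0, -0.013], [-0.002, 0.154, 0.988, 1.512], [0.0, 0.0, 0.0, 1.0]]}
{'t': 0.1, 'q': array([ 1.12563394e+00,  1.31094551e-01,  1.48916884e+00, -3.68187883e-05,
        1.52300589e+00, -8.54077819e-02]), 'dq': array([ 1.49191905e-04, -2.24706113e-03, -2.81914950e-03, -4.75076089e-06,
       -2.78528617e-04,  1.14627030e-04]), 'joint_torque': array([ 1.71746331e-03, -5.61336851e+01, -4.93099523e+01,  7.71502079e-02,
        2.91191804e-02, -6.67263544e-05]), 'tool_pos': array([0.21101109, 0.56114805, 0.23468785]), 'orientation': array([-5.61983503e-01, -3.09050701e+00,  2.55632202e-03]), 'force': array([-0.42557148,  0.00042965,  0.32875597]), 'wrist_torque': array([ 0.0243306 , -0.01650451, -0.01874911]), 'gripper_force': 0.0, 'opening': 0.09280768335033193}
```

View pics/s0.png

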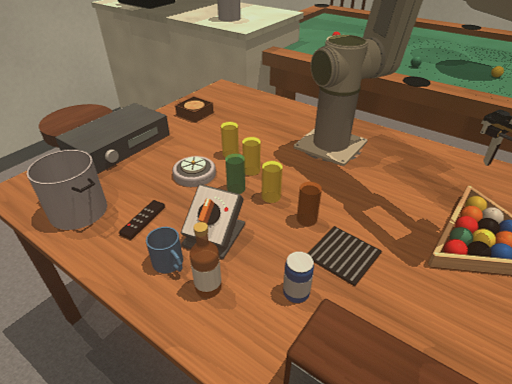

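View pics/t0.png

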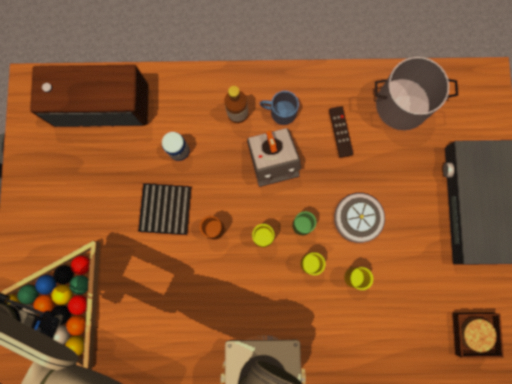

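```bash
python3 - <<'E'
from h import *
t=cv2.imread('pics/t0.png');s=cv2.imread('pics/s0.png')
a=cv2.resize(t[110:280,200:400],None,fx=4,fy=3.5,interpolation=2)[:600]
a=cv2.resize(t[120:195,235:335],None,fx=4,fy=4,interpolation=2)
b=cv2.resize(s[175:265,170:270],None,fx=4,fy=4,interpolation=2)[:300]
b=cv2.resize(s[180:255,165:265],None,fx=4,fy=4,interpolation=2)
c=cv2.resize(t[195:270,260:360],None,fx=4,fy=4,interpolation=2)
d=cv2.resize(s[145:220,205:305],None,fx=4,fy=4,interpolation=2)
cv2.imwrite('pics/c0.png',np.vstack([np.hstack([a,b]),np.hstack([c,d])]))
P=cloud('top',np.load('pics/t0.npy'))
Q=cloud('scene',np.load('pics/s0.npy'))
for n,u,v in [('green',304,221),('y1',262,232),('y2',313,262),('y3',360,276),('amber',213,227),('plate',360,217),('plate2',368,224),('can',173,141),('bottle',234,93),('mug',286,105),('knob',272,143),('mat',166,208),('table',240,280)]:
    print(n,P[v,u].round(3))
m=[(144,184),(191,185),(188,234),(139,232)]
print([P[v,u].round(3).tolist() for u,v in m])
# green tumbler top face
hsv=cv2.cvtColor(t,cv2.COLOR_BGR2HSV)
print(hsv[221,304],hsv[143,272])
g=(hsv[...,0]>50)&(hsv[...,0]<90)&(hsv[...,1]>90)
g[:,:285]=0;g[:,325:]=0;g[:205]=0;g[245:]=0
k=P[g];print(len(k),k[:,2].max());k=k[k[:,2]>.112];print(len(k),k.mean(0),k.min(0),k.max(0))
E
```

```text
green [ 0.444 -0.123  0.12 ]
y1 [ 0.415 -0.005  0.118]
y2 [ 0.33  -0.145  0.121]
y3 [ 0.291 -0.272  0.123]
amber [0.43  0.132 0.121]
plate [ 0.459 -0.292  0.057]
plate2 [ 0.439 -0.317  0.044]
can [0.68  0.249 0.113]
bottle [0.788 0.066 0.212]
mug [ 0.821 -0.085 -0.001]
knob [ 0.662 -0.036  0.147]
mat [0.498 0.287 0.006]
table [0.28  0.063 0.004]
[[0.574, 0.356, 0.003], [0.568, 0.212, 0.005], [0.419, 0.219, 0.004], [0.427, 0.367, 0.005]]
[ 51 128 146] [ 16 134 200]
176 1.5118000900311437
176 [ 0.4345175  -0.11850806  0.12843906] [ 0.32851614 -0.13982274  0.11339071] [ 0.45562709 -0.01271626  1.51180009]
```

View pics/c0.png

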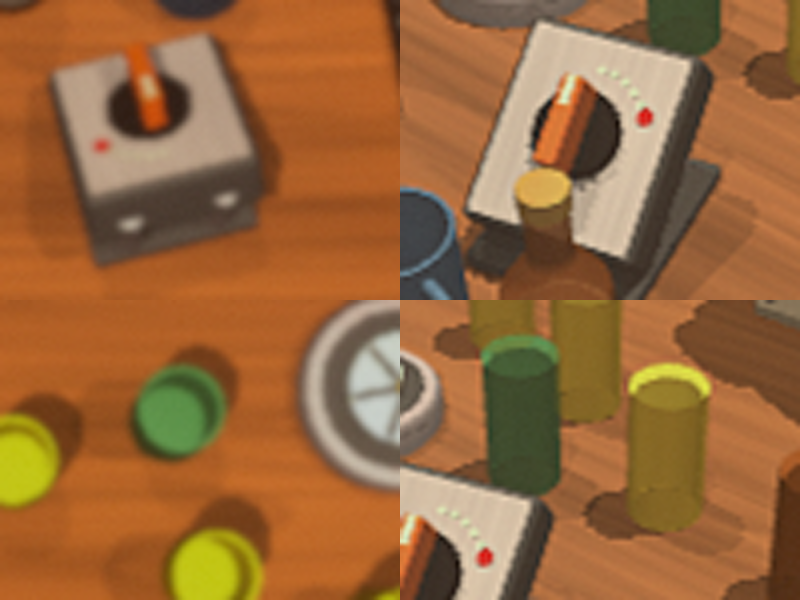

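```bash
python3 - <<'E'
from h import *
t=cv2.imread('pics/t0.png');s=cv2.imread('pics/s0.png')
P=cloud('top',np.load('pics/t0.npy'));Q=cloud('scene',np.load('pics/s0.npy'))
# panel points: top crop polygon minus disc
def fit(X,poly,ex):
    m=np.zeros((384,512),np.uint8);cv2.fillPoly(m,[np.array(poly,int)],1)
    cv2.circle(m,ex[0],ex[1],0,-1);k=X[m>0];k=k[k[:,2]<.3]
    for _ in range(6):
        c=np.median(k,0) if _==0 else k.mean(0);n=np.linalg.svd(k-c,full_matrices=False)[2][2];r=abs((k-c)@n);k=k[r<max(.004,1.5*np.median(r))]
    n*=np.sign(n[2]);print('plane',c.round(4),n.round(3),len(k),np.degrees(np.arccos(n[2])));return c,n
c1,n1=fit(P,[(251,140),(287,131),(297,154),(260,166)],((272,146),12))
c2,n2=fit(Q,[(200,187),(236,196),(222,241),(184,230)],((209,212),14))
for X,img,nm,pts in[(P,t,'top',[(268.5,132),(274.5,151),(272,141),(260,146.5),(276,158.5),(248,138.5),(288,129.5),(299,152),(259,168)]),(Q,s,'scene',[(308/1,0)])]:
    if nm=='scene': pts=[(209,200),(202.5,221),(210,211),(226.5,209.5),(199,186),(239,196),(222,244),(183,233)]
    for u,v in pts: print(nm,u,v,X[int(v),int(u)].round(3))
# orange points
for nm,X,img,box in[('top',P,t,(262,128,285,155)),('scene',Q,s,(195,195,215,225))]:
    h=cv2.cvtColor(img,cv2.COLOR_BGR2HSV);m=np.zeros((384,512),bool)
    u0,v0,u1,v1=box
    m[v0:v1,u0:u1]=(h[v0:v1,u0:u1,0]<20)&(h[v0:v1,u0:u1,1]>170)&(h[v0:v1,u0:u1,2]>120)
    k=X[m]; hh=(k-c2)@n2
    print(nm,len(k),k.mean(0).round(3));o=k[hh>.03];print(len(o),o.mean(0).round(3),o.min(0).round(3),o.max(0).round(3),np.percentile(hh,[5,50,95]).round(3))
E
```

```text
plane [ 0.6551 -0.0434  0.1003] [0.561 0.132 0.817] 561 35.202219635077704
plane [0.7094 0.0048 0.1355] [-0.053 -0.673  0.738] 174 42.46550474046239
top 268.5 132 [ 0.702 -0.026  0.117]
top 274.5 151 [ 0.643 -0.042  0.13 ]
top 272 141 [ 0.669 -0.036  0.143]
top 260 146.5 [ 0.67  -0.002  0.081]
top 276 158.5 [ 0.625 -0.047  0.122]
top 248 138.5 [0.7   0.034 0.058]
top 288 129.5 [ 0.728 -0.087  0.053]
top 299 152 [ 0.667 -0.122  0.007]
top 259 168 [0.593 0.001 0.136]
scene 209 200 [ 0.664 -0.031  0.143]
scene 202.5 221 [ 0.709 -0.019  0.108]
scene 210 211 [ 0.669 -0.027  0.11 ]
scene 226.5 209.5 [0.636 0.    0.107]
scene 199 186 [ 0.625 -0.105  0.13 ]
scene 239 196 [0.594 0.013 0.131]
scene 222 244 [0.702 0.038 0.053]
scene 183 233 [ 0.733 -0.072  0.053]
top 172 [ 0.694 -0.032  0.093]
36 [ 0.65  -0.04   0.177] [ 0.329 -0.048  0.125] [ 0.679 -0.013  1.512] [-0.089  0.013  0.038]
scene 173 [ 0.689 -0.023  0.124]
5 [0.77  0.071 0.26 ] [ 0.664 -0.039  0.138] [1.172 0.488 0.739] [-0.007  0.011  0.027]
```

Look-alikes: green tumbler (304,223) versus yellow ones at (262,235), (313,263), (360,278) and amber at (213,228). The close crop confirms the green one, at about (0.44,-0.12). The panel normal measures (0.56,0.13,0.82), so the knob's uphill end must go towards +y. I'll push it with the closed fingers.

>>> {"fn": "send_rows", "kwargs": {"plan": [[[1,0.2,-0.2,0.3,0],[1,0.6,-0.6,0.3,0],[1,1,-1,0.3,0],[1,1,-1,0.3,0],[1,1,-1,0.3,0],[1,1,-1,0.3,0],[1,1,-1,0.3,0],[1,1,-1,0.3,0],[1,1,-1,0.3,0],[1,1,-1,0.3,0]]], "force": 20}}

```text
t: 0.93
tool_pos: [0.4111, 0.3615, 0.2952]
orientation: [-0.564, -3.09, 0.0]
force: [0.3, 0.3, -0.2]
opening: 0.0309
gripper_force: 0.0
```

>>> {"fn": "send_rows", "kwargs": {"plan": [[[1,0.5,-0.5,0,0],[1,1,-1,0,0],[1,1,-1,0,0],[1,1,-1,0,0],[1,1,-1,0,0],[1,1,-1,0,0],[1,1,-1,0,0],[1,1,-1,0,0],[1,1,-1,0,0]]]}}

```text
t: 1.68
tool_pos: [0.6113, 0.1621, 0.2943]
orientation: [-0.563, -3.089, 0.0]
force: [-0.4, 1.0, 0.6]
opening: 0.0004
gripper_force: 0.0
```

>>> {"fn": "send_rows", "kwargs": {"plan": [[[1,0.1,-1,0,0],[1,0.24,-1,0,0],[1,0.24,-1,0,0],[1,0.24,-1,0,0],[1,0.24,-1,0,0],[1,0.24,-1,0,0],[1,0.24,-1,0,0],[1,0.24,-1,0,0]]]}}

```text
t: 2.35
tool_pos: [0.6589, -0.0359, 0.2954]
orientation: [-0.559, -3.091, -0.001]
force: [-0.2, 0.5, -0.1]
opening: 0.0003
gripper_force: 0.0
```

>>> {"fn": "send_rows", "kwargs": {"plan": [[[1,0,-0.22,0,0],[1,0,-0.22,0,0],[1,0,-0.22,-0.2,0],[1,0,-0.22,-0.4,0],[1,0,-0.22,-0.55,0],[1,0,-0.22,-0.65,0],[1,0,-0.22,-0.72,0],[1,0,-0.22,-0.77,0],[1,0,-0.22,-0.77,0],[1,0,-0.22,-0.77,0]]]}}

```text
t: 3.18
tool_pos: [0.6597, -0.0816, 0.1426]
orientation: [0.56, 3.09, 0.0]
force: [0.5, -0.9, 0.7]
opening: 0.0006
gripper_force: 0.0
```

```bash
python3 - <<'E'
from h import *
print(telemetry.read_state()['tool_pos'],telemetry.read_state()['force'])
s,_=snap('scene','s1');t,_=snap('top','t1')
cv2.imwrite('pics/c1.png',np.hstack([cv2.resize(t[120:195,235:335],None,fx=4,fy=4,interpolation=2),cv2.resize(s[165:240,165:265],None,fx=4,fy=4,interpolation=2)]))
E
```

```text
[ 0.65970013 -0.08156984  0.14259568] [ 0.5261609  -0.93188338  0.68029251]
```

View pics/c1.png

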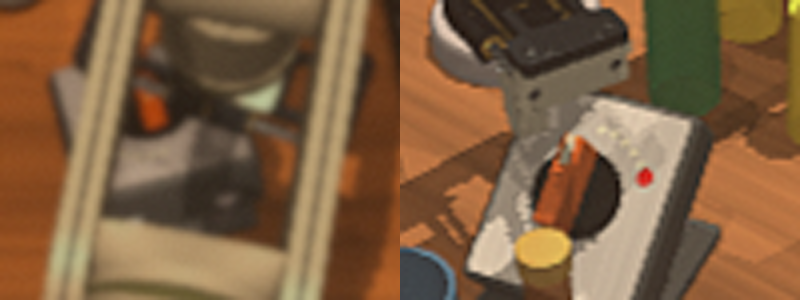

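The scene crop shows the closed fingers just on the -y side of the bar's upper end (about 565,140 in the crop). Pushing to +y now.

>>> {"fn": "send_rows", "kwargs": {"plan": [[[1,0,0.04,0,0],[1,0,0.07,0,0],[1,0,0.1,-0.01,0],[1,0,0.13,-0.01,0],[1,0,0.15,-0.01,0],[1,0,0.17,-0.01,0],[1,0,0.17,-0.01,0]]]}}

```text
t: 3.87
tool_pos: [0.6585, -0.0484, 0.1398]
orientation: [-0.561, -3.09, 0.003]
force: [-4.3, -4.8, 4.5]
opening: 0.0004
gripper_force: 3.1
```

```bash
python3 - <<'E'
from h import *
s,_=snap('scene','s2')
cv2.imwrite('pics/c2.png',cv2.resize(s[165:240,165:265],None,fx=5,fy=5,interpolation=2))
E
```

```text
(no output)
```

View pics/c2.png

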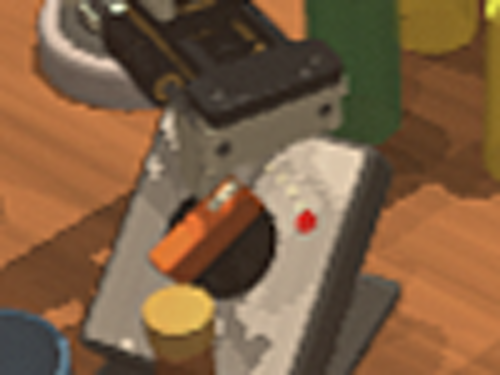

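The bar has turned about 30° towards the red dot (at 305,220). Continuing.

>>> {"fn": "send_rows", "kwargs": {"plan": [[[1,0,0.02,-0.01,0],[1,0,0.04,-0.02,0],[1,0.005,0.055,-0.025,0],[1,0.01,0.07,-0.03,0],[1,0.01,0.07,-0.03,0],[1,0.01,0.07,-0.03,0]]]}}

```text
t: 4.42
tool_pos: [0.6599, -0.0378, 0.1366]
orientation: [-0.564, -3.089, 0.009]
force: [-18.5, -14.1, 21.4]
opening: 0.0002
gripper_force: 15.3
```

```bash
python3 - <<'E'
from h import *
print(telemetry.read_state()['force'])
s,_=snap('scene','s3')
cv2.imwrite('pics/c3.png',cv2.resize(s[165:240,165:265],None,fx=5,fy=5,interpolation=2))
E
```

```text
[-18.45684582 -14.06743933  21.43934455]
```

View pics/c3.png

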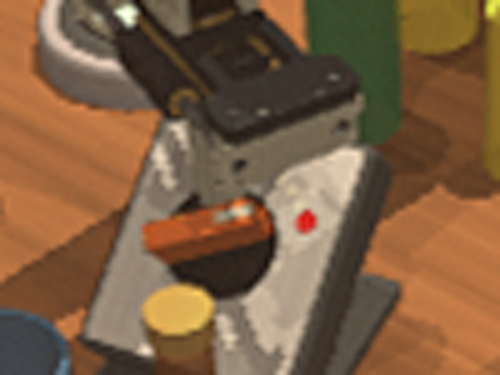

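```bash
python3 - <<'E'
from h import *
c=viewer.calibration('scene');K=np.array(c['camera_matrix']);E=np.array(c['extrinsics'])
n=np.array([.561,.132,.817]);n/=np.linalg.norm(n);u=np.array([0,0,1])-n[2]*n;u/=np.linalg.norm(u);w=-np.cross(n,u);o=np.array([.664,-.032,.092])
def pr(p):
    q=E[:3,:3].T@(p-E[:3,3]);return ((K[0,0]*q[0]/-q[2]+K[0,2]-165)*5,(-K[1,1]*q[1]/-q[2]+K[1,2]-165)*5)
for a in(0,40,45,50,55,60):
    r=np.radians(a);d=u*np.cos(r)+w*np.sin(r);e=-u*np.sin(r)+w*np.cos(r)
    print(a,[np.round(pr(o+.044*n+i*.031*d+j*.008*e)).tolist() for i in(1,-1) for j in(1,-1)])
E
```

```text
0 [[232.0, 173.0], [205.0, 165.0], [190.0, 285.0], [162.0, 277.0]]
40 [[255.0, 204.0], [240.0, 179.0], [154.0, 270.0], [140.0, 245.0]]
45 [[256.0, 209.0], [244.0, 183.0], [151.0, 266.0], [139.0, 240.0]]
50 [[256.0, 214.0], [247.0, 187.0], [148.0, 262.0], [139.0, 235.0]]
55 [[256.0, 219.0], [249.0, 191.0], [145.0, 258.0], [139.0, 230.0]]
60 [[256.0, 225.0], [252.0, 195.0], [143.0, 253.0], [139.0, 224.0]]
```

The projected 60° bar matches what I see, and the force rise fits the stop. I'll push slightly more, then retreat.

>>> {"fn": "send_rows", "kwargs": {"plan": [[[1,0,0.01,0,0],[1,0.005,0.015,0,0],[1,0.005,0.015,0,0],[1,0.005,0.015,0,0]]]}}

```text
t: 4.8
tool_pos: [0.66, -0.0373, 0.1365]
orientation: [-0.566, -3.088, 0.015]
force: [-22.8, -23.7, 23.5]
opening: 0.0003
gripper_force: 19.9
```

>>> {"fn": "send_rows", "kwargs": {"plan": [[[1,-0.01,-0.03,0.02,0],[1,-0.01,-0.08,0.02,0],[1,-0.01,-0.14,0.03,0],[1,-0.01,-0.2,0.03,0],[1,-0.01,-0.25,0.03,0],[1,-0.01,-0.25,0.03,0],[1,-0.01,-0.25,0.2,0],[1,-0.01,-0.25,0.4,0],[1,-0.01,-0.25,0.6,0],[1,-0.01,-0.25,0.8,0],[1,-0.01,-0.25,0.8,0]]]}}

```text
t: 5.72
tool_pos: [0.6635, -0.0815, 0.3048]
orientation: [0.559, 3.077, 0.0]
force: [1.0, 0.5, 1.5]
opening: 0.0006
gripper_force: 0.0
```

```bash
python3 - <<'E'
from h import *
s,_=snap('scene','s4');t,d=snap('top','t4')
cv2.imwrite('pics/c4.png',np.hstack([cv2.resize(t[120:300,235:415],(400,400),interpolation=2),cv2.resize(s[140:240,165:265],None,fx=4,fy=4,interpolation=2)]))
E
```

```text
(no output)
```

View pics/c4.png

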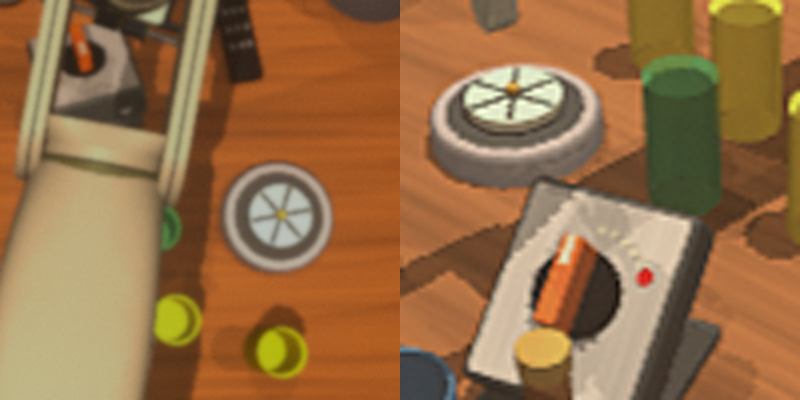

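Knob is back at rest (pointer uphill). Next I'll measure the green tumbler, plate and mat.

```bash
cat >> h.py <<'E'
from scipy.optimize import least_squares
def circ(k,R=None):
    k=k[:,:2];h=cv2.convexHull(k.astype(np.float32))[:,0]
    c,r=cv2.minEnclosingCircle(k.astype(np.float32));return np.round(k.mean(0),4),np.round(c,4),round(r,4)
E
python3 - <<'E'
from h import *
t=cv2.imread('pics/t0.png');s=cv2.imread('pics/s4.png')
P=cloud('top',np.load('pics/t0.npy'));Q=cloud('scene',np.load('pics/s4.npy'))
for nm,X in(('top',P),('scene',Q)):
    d=np.hypot(X[...,0]-.444,X[...,1]+.123)
    k=X[(d<.055)&(X[...,2]>.113)&(X[...,2]<.128)];print(nm,'green top',len(k),circ(k),np.median(k[:,2]))
    k=X[(d<.055)&(X[...,2]>.03)&(X[...,2]<.113)]
    f=least_squares(lambda p:np.hypot(*(k[:,:2]-p).T)-.031,[.444,-.12],loss='soft_l1',f_scale=.002);print(nm,'wall',len(k),f.x.round(4))
    d=np.hypot(X[...,0]-.451,X[...,1]+.30)
    k=X[(d<.06)&(X[...,2]>.039)&(X[...,2]<.05)];print('plate',len(k),circ(k))
    k=X[(d<.1)&(X[...,2]>.022)&(X[...,2]<.034)];print('ring',len(k),circ(k))
def px(nm,u,v,z):
    c=viewer.calibration(nm);K=np.array(c['camera_matrix']);E=np.array(c['extrinsics'])
    r=E[:3,:3]@np.array([(u-K[0,2])/K[0,0],-(v-K[1,2])/K[1,1],-1]);return (E[:3,3]+r*(z-E[2,3])/r[2]).round(4)
print('nozzle',px('top',235+282*.45,120+214*.45,.053),px('scene',165+(512-400)/4,140+89/4,.053))
print('mat',[px('top',u,v,.008).tolist() for u,v in[(144,184),(191,185),(188,234),(139,232)]])
E
```

```text
top green top 377 (array([ 0.4416, -0.1259]), array([ 0.4418, -0.1263]), 0.0311) 0.12057372696017499
top wall 51 [ 0.4422 -0.1266]
plate 555 (array([ 0.4612, -0.2974]), array([ 0.4496, -0.2936]), 0.0544)
ring 1098 (array([ 0.4608, -0.2946]), array([ 0.4616, -0.2972]), 0.0753)
scene green top 196 (array([ 0.4493, -0.1213]), array([ 0.4481, -0.1244]), 0.0321) 0.11859890732601314
scene wall 402 [ 0.4448 -0.1248]
plate 278 (array([ 0.469 , -0.2925]), array([ 0.467 , -0.2949]), 0.0432)
ring 534 (array([ 0.4813, -0.2789]), array([ 0.4671, -0.2938]), 0.075)
nozzle [ 0.4611 -0.2982  0.053 ] [ 0.4698 -0.288   0.053 ]
mat [[0.5729, 0.3551, 0.008], [0.5679, 0.2112, 0.008], [0.4186, 0.2188, 0.008], [0.4265, 0.3666, 0.008]]
```

>>> {"fn": "send_rows", "kwargs": {"plan": [[[-1,-0.3,-0.1,0,0],[-1,-0.7,-0.21,0,0],[-1,-1,-0.21,0,0],[-1,-1,-0.21,0,0],[-1,-1,-0.21,0,0],[-1,-1,-0.21,0,0],[-1,-1,-0.21,0,0],[-1,-1,-0.21,0,0],[-1,-1,-0.21,0,0]]], "force": 40}}

```text
t: 6.57
tool_pos: [0.461, -0.1232, 0.293]
orientation: [-0.561, -3.09, -0.001]
force: [-0.0, -0.1, -0.5]
opening: 0.0558
gripper_force: 0.0
```

>>> {"fn": "send_rows", "kwargs": {"plan": [[[-1,-0.09,-0.01,0,0],[-1,-0.09,-0.01,0,0],[-1,-0.09,-0.01,0,0],[-1,-0.09,-0.01,-0.2,0],[-1,-0.09,-0.01,-0.4,0],[-1,-0.09,-0.01,-0.55,0],[-1,-0.09,-0.01,-0.65,0],[-1,-0.09,-0.01,-0.65,0],[-1,-0.09,-0.01,-0.65,0]]]}}

```text
t: 7.32
tool_pos: [0.4422, -0.1249, 0.1628]
orientation: [-0.561, -3.088, -0.001]
force: [-0.2, 0.8, 0.1]
opening: 0.0927
gripper_force: 0.0
```

>>> {"fn": "send_rows", "kwargs": {"plan": [[[-1,0.005,0,-0.1,0],[-1,0.005,0,-0.22,0],[-1,0.005,0,-0.32,0],[-1,0.005,0,-0.34,0],[-1,0.005,0,-0.34,0],[-1,0.005,0,-0.34,0]]]}}

```text
t: 7.82
tool_pos: [0.4447, -0.1259, 0.0977]
orientation: [0.562, 3.089, -0.001]
force: [-0.1, 0.4, 0.2]
opening: 0.0927
gripper_force: 0.0
```

>>> {"fn": "send_rows", "kwargs": {"plan": [[[0,0,0,0,0],[0,0,0,0,0],[0.2,0,0,0,0],[0.3,0,0,0,0],[0.4,0,0,0,0],[0.5,0,0,0,0],[0.6,0,0,0,0],[1,0,0,0,0],[1,0,0,0,0],[1,0,0,0,0],[1,0,0,0,0],[1,0,0,0,0]]], "force": 40}}

```text
t: 8.82
tool_pos: [0.4435, -0.1255, 0.096]
orientation: [0.562, 3.09, -0.0]
force: [0.2, 1.7, 5.4]
opening: 0.0611
gripper_force: 40.0
```

>>> {"fn": "send_rows", "kwargs": {"plan": [[[1,0,0,0.1,0],[1,0,0,0.25,0],[1,0,0,0.4,0],[1,0.02,-0.15,0.45,0],[1,0.05,-0.35,0.45,0],[1,0.08,-0.55,0.45,0],[1,0.1,-0.75,0.45,0],[1,0.1,-0.855,0.45,0],[1,0.1,-0.855,0.45,0],[1,0.1,-0.855,0.45,0],[1,0.1,-0.855,0.45,0]]]}}

```text
t: 9.73
tool_pos: [0.4626, -0.2956, 0.1844]
orientation: [-0.562, -3.089, -0.002]
force: [-0.4, 0.4, -2.1]
opening: 0.061
gripper_force: 40.0
```

```bash
python3 - <<'E'
from h import *
s,d=snap('scene','s5')
Q=cloud('scene',d);X=Q
k=X[(np.hypot(X[...,0]-.464,X[...,1]+.296)<.05)&(X[...,2]>.09)&(X[...,2]<.155)]
h=cv2.cvtColor(s,cv2.COLOR_BGR2HSV)
f=least_squares(lambda p:np.hypot(*(k[:,:2]-p).T)-.031,[.464,-.296],loss='soft_l1',f_scale=.002);print('wall',len(k),f.x.round(4),k[:,2].min())
cv2.imwrite('pics/c5.png',cv2.resize(s[100:230,150:280],None,fx=4.5,fy=4.5,interpolation=2))
E
```

```text
wall 324 [ 0.4641 -0.2952] 0.09028343301038122
```

View pics/c5.png

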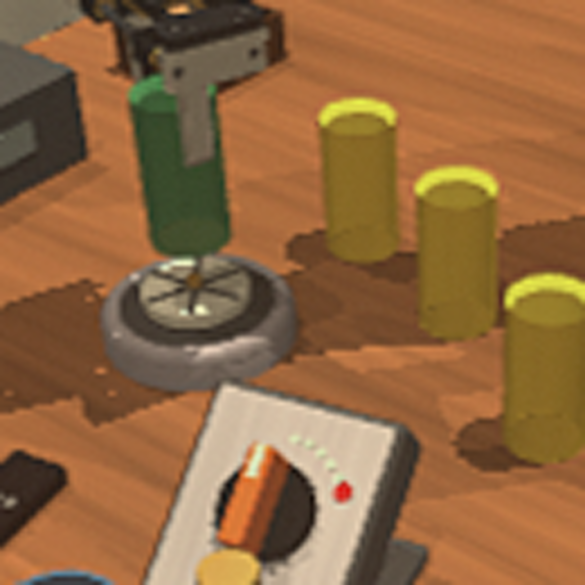

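```bash
python3 - <<'E'
from h import *
X=cloud('scene',np.load('pics/s5.npy'))
def ax(c,lo,hi):
    k=X[(np.hypot(X[...,0]-c[0],X[...,1]-c[1])<.045)&(X[...,2]>lo)&(X[...,2]<hi)]
    f=least_squares(lambda p:np.hypot(*(k[:,:2]-p[:2]-np.outer(k[:,2]-lo,p[2:])).T)-.031,[*c,0,0],loss='soft_l1',f_scale=.002);print(len(k),f.x.round(3))
ax((.464,-.295),.1,.155);ax((.415,-.005),.02,.11);ax((.33,-.145),.02,.11)
E
```

```text
275 [ 0.464 -0.295 -0.009 -0.005]
455 [ 0.411 -0.007 -0.003  0.   ]
397 [ 0.33  -0.146 -0.003 -0.004]
```

>>> {"fn": "send_rows", "kwargs": {"plan": [[[1,0.01,0,-0.1,0],[1,0.01,0,-0.18,0],[1,0.01,0,-0.22,0],[1,0.01,0,-0.25,0],[1,0.01,0,-0.27,0],[1,0.01,0,-0.29,0],[1,0.01,0,-0.3,0],[1,0.01,0,-0.3,0]]]}}

```text
t: 10.45
tool_pos: [0.4666, -0.2956, 0.1277]
orientation: [0.56, 3.089, 0.001]
force: [-1.7, 6.7, 9.6]
opening: 0.0611
gripper_force: 40.0
```

>>> {"fn": "send_rows", "kwargs": {"plan": [[[1,-0.01,0,-0.01,0],[1,-0.01,0,-0.015,0],[1,-0.01,0,-0.015,0],[1,-0.01,0,-0.015,0],[1,-0.01,0,-0.015,0],[1,-0.01,0,-0.015,0]]]}}

```text
t: 10.95
tool_pos: [0.466, -0.296, 0.1271]
orientation: [0.559, 3.085, -0.0]
force: [-1.5, 9.9, 19.3]
opening: 0.0612
gripper_force: 40.0
```

>>> {"fn": "send_rows", "kwargs": {"plan": [[[1,0,0,0,0],[1,0,0,0,0],[1,0,0,0,0],[1,0,0,0,0],[1,0,0,0,0],[1,0,0,0,0],[1,0,0,0,0],[1,0,0,0,0],[1,0,0,0,0],[1,0,0,0,0],[1,0,0,0,0],[1,0,0,0,0],[1,0,0,0,0],[1,0,0,0,0],[1,0,0,0,0]]]}}

```text
t: 12.2
tool_pos: [0.466, -0.296, 0.1271]
orientation: [0.559, 3.085, -0.0]
force: [-1.6, 9.3, 20.4]
opening: 0.0613
gripper_force: 40.0
```

```bash
python3 - <<'E'
from h import *
s,d=snap('scene','s6');X=cloud('scene',d)
lo,hi=.05,.105;c=(.464,-.295)
k=X[(np.hypot(X[...,0]-c[0],X[...,1]-c[1])<.045)&(X[...,2]>lo)&(X[...,2]<hi)]
f=least_squares(lambda p:np.hypot(*(k[:,:2]-p[:2]-np.outer(k[:,2]-lo,p[2:])).T)-.031,[*c,0,0],loss='soft_l1',f_scale=.002);print(len(k),f.x.round(4))
d=np.hypot(X[...,0]-.464,X[...,1]+.295)
k=X[(d>.033)&(d<.042)&(X[...,2]<.055)];print('plate z',len(k),np.percentile(k[:,2],[25,50,75]))
k=X[(d>.06)&(d<.07)&(X[...,2]<.055)];print('ring z',len(k),np.percentile(k[:,2],[25,50,75]))
k=X[(d<.025)&(X[...,2]>.1)];print('top z',np.percentile(k[:,2],[25,50,75]))
E
```

```text
255 [ 0.4669 -0.2945 -0.0018 -0.0199]
plate z 99 [0.02899588 0.0307108  0.03923688]
ring z 182 [0.02755817 0.02871507 0.0296995 ]
top z [0.23562221 0.25205062 0.26818577]
```

Plate is at about 31 mm (fully down), with the tumbler centred and upright. Next: lift and carry it to the mat at (0.497,0.288).

>>> {"fn": "send_rows", "kwargs": {"plan": [[[1,0,0,0.05,0],[1,0,0,0.15,0],[1,0,0,0.3,0],[1,0,0,0.5,0],[1,0,0,0.7,0],[1,0,0,0.85,0],[1,0,0.1,0.85,0],[1,0,0.25,0.85,0],[1,0,0.43,0.85,0],[1,0,0.6,0.85,0],[1,0,0.8,0.85,0],[1,0,1,0.85,0]]]}}

```text
t: 13.25
tool_pos: [0.4629, -0.0949, 0.2933]
orientation: [0.563, 3.089, -0.001]
force: [0.5, 0.6, -2.8]
opening: 0.0611
gripper_force: 40.0
```

>>> {"fn": "send_rows", "kwargs": {"plan": [[[1,0,0.18,0,0],[1,0,0.36,0,0],[1,0,0.54,0,0],[1,0,0.72,0,0],[1,0,0.9,0,0],[1,0,1,0,0]]]}}

```text
t: 13.75
tool_pos: [0.4627, 0.1071, 0.2934]
orientation: [0.558, 3.09, 0.002]
force: [0.7, 0.5, -3.0]
opening: 0.061
gripper_force: 40.0
```

>>> {"fn": "send_rows", "kwargs": {"plan": [[[1,0.02,0.18,0,0],[1,0.05,0.36,0,0],[1,0.08,0.54,0,0],[1,0.11,0.7,0,0],[1,0.15,0.82,0,0],[1,0.15,0.9,0,0],[1,0.15,0.92,0,0],[1,0.15,0.92,0,0],[1,0.15,0.92,0,0]]]}}

```text
t: 14.5
tool_pos: [0.4931, 0.2872, 0.2929]
orientation: [0.561, 3.091, -0.001]
force: [0.2, -0.6, -3.1]
opening: 0.0608
gripper_force: 40.0
```

>>> {"fn": "send_rows", "kwargs": {"plan": [[[1,0,0,-0.15,0],[1,0,0,-0.33,0],[1,0,0,-0.5,0],[1,0,0,-0.65,0],[1,0,0,-0.75,0],[1,0,0,-0.82,0],[1,0,0,-0.87,0],[1,0,0,-0.89,0],[1,0,0,-0.89,0],[1,0,0,-0.89,0]]]}}

```text
t: 15.33
tool_pos: [0.4939, 0.2875, 0.1158]
orientation: [0.563, 3.089, 0.001]
force: [-0.1, -0.2, -2.7]
opening: 0.0613
gripper_force: 40.0
```

>>> {"fn": "send_rows", "kwargs": {"plan": [[[1,0,0,-0.01,0],[1,0,0,-0.02,0],[1,0,0,-0.03,0],[1,0,0,-0.04,0],[1,0,0,-0.04,0]]]}}

```text
t: 15.75
tool_pos: [0.493, 0.2876, 0.1062]
orientation: [-0.562, -3.09, 0.0]
force: [-0.3, 0.0, -2.7]
opening: 0.061
gripper_force: 40.0
```

>>> {"fn": "send_rows", "kwargs": {"plan": [[[1,0,0,-0.005,0],[1,0,0,-0.01,0],[1,0,0,-0.015,0],[1,0,0,-0.015,0],[1,0,0,-0.015,0]]]}}

```text
t: 16.17
tool_pos: [0.4935, 0.2877, 0.104]
orientation: [0.562, 3.09, 0.0]
force: [-0.4, -0.2, 0.1]
opening: 0.061
gripper_force: 40.0
```

>>> {"fn": "send_rows", "kwargs": {"plan": [[[1,0,0,-0.003,0],[-0.35,0,0,-0.003,0],[-0.45,0,0,-0.003,0],[-0.6,0,0,-0.003,0],[-0.8,0,0,-0.003,0],[-1,0,0,-0.003,0],[-1,0,0,-0.003,0],[-1,0,0,-0.003,0],[-1,0,0,-0.003,0],[-1,0,0,-0.003,0],[-1,0,0,-0.003,0]]], "force": 5}}

```text
t: 17.08
tool_pos: [0.4932, 0.2876, 0.1031]
orientation: [0.562, 3.091, 0.0]
force: [-0.2, 0.7, 0.8]
opening: 0.0931
gripper_force: 0.0
```

>>> {"fn": "send_rows", "kwargs": {"plan": [[[-1,0,0,0.1,0],[-1,0,0,0.25,0],[-1,0,0,0.4,0],[-1,0,0,0.6,0],[-1,0,0,0.8,0],[-1,0,0,0.9,0],[-1,0,0,0.9,0],[-1,0,0,0.9,0],[-1,0,0,0.9,0]]]}}

```text
t: 17.83
tool_pos: [0.4929, 0.2874, 0.2819]
orientation: [-0.562, -3.09, 0.001]
force: [0.2, -0.0, -0.6]
opening: 0.0928
gripper_force: 0.0
```

```bash
python3 - <<'E'
from h import *
s,d=snap('scene','s7');X=cloud('scene',d)
lo=.02;c=(.493,.288)
k=X[(np.hypot(X[...,0]-c[0],X[...,1]-c[1])<.045)&(X[...,2]>lo)&(X[...,2]<.12)]
f=least_squares(lambda p:np.hypot(*(k[:,:2]-p[:2]-np.outer(k[:,2]-lo,p[2:])).T)-.031,[*c,0,0],loss='soft_l1',f_scale=.002);print(len(k),f.x.round(4))
cv2.imwrite('pics/c7.png',cv2.resize(s[100:330,100:400],None,fx=2.5,fy=2.5,interpolation=2))
E
```

```text
679 [ 4.940e-01  2.885e-01 -1.700e-03  4.000e-04]
```

View pics/c7.png

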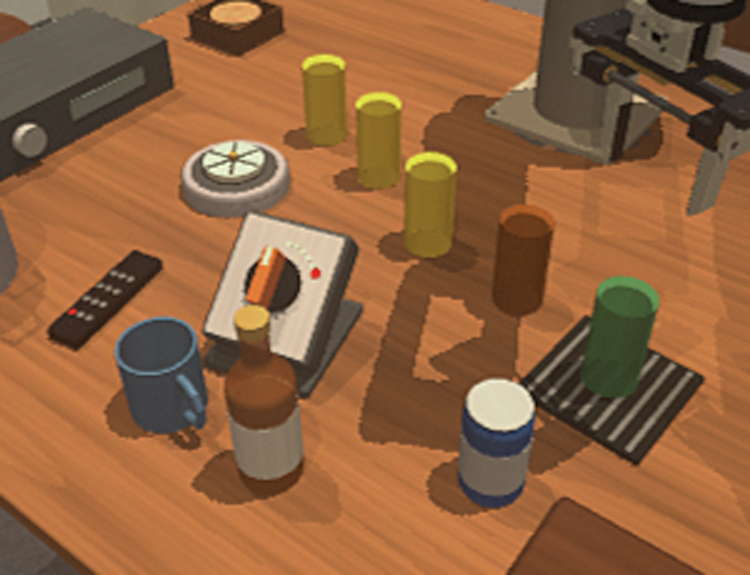

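The tumbler stands upright in the middle of the mat (about 618,345 in the crop). The plate is up, the knob is at rest and the other things look undisturbed.

```bash
python3 -c "
from plant import order;print(order.close_job())"
```

```text
the job is handed in; nothing more can be done
None
```

The job is handed in: I turned the knob to its stop and it sprang back, held the plate fully down with the green tumbler for over a second, and left the tumbler upright in the middle of the mat with nothing else visibly moved; no verdict was returned.

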